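# Key check of finished control boxes at the inspection bench

## Task

Check the finished control boxes on the inspection bench with your fingertips: first press down the high end of the rocker until it is fully over, then press the large round key all the way down for a moment and let it come up, then the square key in the same way, and last book the check by pressing the wide push bar on the console all the way down for a moment and letting it come up. Do not press the small round key on the spare box. Only touch what you press: do not pick up, tip or shove the boxes, and leave the other things on the bench where they are.

Things in the scene. Friction and masses are not known exactly. Their poses are not given: they have to be found in the camera images.
- power_box: Loose control box, white case 96 x 66 mm (its x by its y), 45 mm tall, about 0.45 kg. Origin: centre of its underside; z up. On its top it carries the rocker; its x axis points along the rocker, toward the end that stands high while off. That end always points away from the robot, turned up to 0.8 rad either way.
- rocker_pivot (a point): Fixed point on power_box above the rocker's hinge, 61 mm above the bench: where the middle of the rocker's top face lies when the rocker is level. The hinge axis is the box's y axis.
- rocker_high_end (a point): Point on the top face of the grey rocker paddle (60 mm along the box's x, 32 mm wide, 6 mm thick, three thin dark grip lines across the high end), 24 mm from the middle on the end that stands high while off (about 65 mm above the bench then, about 56 mm when on; the face slopes 0.2 rad either way from level). It moves with the rocker.
- rocker (a joint): Rocker angle: 0 to 0.07 at the start (off), 0.4 rad fully over (on, end stop, high end now low). Friction only: it stays where it is left; about 2 N pressed down near the high end moves it. The paddle stays 3 mm or more clear of the case; a flat tip pressed down 18 mm from the pivot brings it fully over when the tip is about 58 mm above the bench.
- round_box: Loose control box, white case 96 x 66 mm (its x by its y), 45 mm tall, about 0.45 kg. Origin: centre of its underside; z up. On its top it carries the large round key.
- round_key_top (a point): Centre of the top face of the large round grey key, 36 mm diameter, 60 mm above the bench when up, standing 12 mm above its black collar. The fingers meet nothing else if they press on it from above. It moves with the key.
- round_key (a joint): Travel of the large round key: 0 up, 0.006 m fully down (end stop). Spring return, 1.5 N to start and 5 N fully down.
- square_box: Loose control box, white case 96 x 66 mm (its x by its y), 45 mm tall, about 0.45 kg. Origin: centre of its underside; z up. On its top it carries the square key.
- square_key_top (a point): Centre of the top face of the square grey key, 34 x 34 mm, 60 mm above the bench when up, standing 12 mm above its black collar. The fingers meet nothing else if they press on it from above. It moves with the key.
- square_key (a joint): Travel of the square key: 0 up, 0.006 m fully down (end stop). Spring return, 1.5 N to start and 5 N fully down.
- spare_box: Loose control box, white case 96 x 66 mm (its x by its y), 45 mm tall, about 0.45 kg. Origin: centre of its underside; z up. On its top it carries the small round key, to be left alone.
- small_key (a joint): Travel of the small round grey key on spare_box (18 mm diameter, top 60 mm above the bench): 0 up, 0.006 m down. Must stay up.
- console: Booking console fixed to the bench behind the row of boxes, painted grey, 110 mm (x) by 170 mm (y), 50 mm tall, with a 34 mm deep display ridge 95 mm tall along its far side (its +x side). Origin: centre of its underside; its -x side faces the robot.
- bar_key_top (a point): Centre of the top face of the console's wide grey push bar, 36 mm (console x) by 90 mm (console y), 67 mm above the bench when up. The display ridge begins 43 mm beyond this point in the console's +x. It moves with the bar.
- bar_key (a joint): Travel of the wide push bar: 0 up, 0.007 m fully down (end stop). Spring return, about 2 N to start and 6 N fully down.
- cleaner_bottle: White bottle, 48 mm diameter, 115 mm tall. Loose bystander, origin at the centre of its underside.
- solder_spool: Metal solder spool standing on its flange, 56 mm diameter, 40 mm tall. Loose bystander, origin at the centre of its underside.
- capacitor: Blue capacitor can standing on end, 20 mm diameter, 32 mm tall, among the control boxes. Loose bystander, origin at the centre of its underside.
- heat_sink: Finned aluminium heat sink, 36 x 30 x 25 mm, among the control boxes. Loose bystander, origin at the centre of its underside.
- screwdriver: Screwdriver with yellow handle, 160 mm long, lying on the near side. Loose bystander, origin near its middle.
- timer: White digital timer, 35 x 62 x 50 mm, on the near side. Loose bystander, origin at the centre of its underside.
- relay: Orange relay, 28 x 18 x 26 mm, among the control boxes. Loose bystander, origin at the centre of its underside.
There are look-alikes about, which are no part of the job. Leave any purple or yellow look-alike of the power_box alone. Leave any green or purple look-alike of the round_box alone.

How it is judged:
By the outcome, as a careful person would: the job done as asked, in the order asked, and still so for the second after the job is handed in, with the robot touching nothing.
It also fails if it takes over 54 s, if anything falls off the work surface, if the arm or the gripper's body presses on something with over 40 N, if the wrist force passes 120 N, or if a joint passes its speed limit or range.

## Robot

A 6-joint arm with a two-finger parallel gripper is mounted at the origin on the work surface. World frame = base frame: x ahead of the robot, y to its left, z up, the work surface at z = 0. Lengths are in mm, angles in rad, forces in N, time in s.
With the tool pointing down it reaches from about 350 to 775 mm from the base axis. Payload 7.3 kg.
Tool frame: the origin (TCP) lies midway between the tips of the shut fingers; the grasp point (between the pads) lies 19 mm behind it; z points along the fingers, y is the line along which they close (so a half turn about z gives the same grasp; the last joint's range is limited). The gripper opens to 92 mm and grips with 3 to 60 N. Pads are 19 mm wide; open, the fingers measure 130 mm over their backs; the gripper's body (75 mm by 190 mm) begins 47 mm behind the grasp point.
Start: joints at [1.067, 0.342, 1.524, -0, 1.275, -0.146], TCP at [183.849, 491.777, 226.741] pointing down, gripper open.
Joint ranges: [-2.53, 2.53], [-0.77, 2.02], [0.04, 2.7], [-1, 4.14], [0.28, 2.66], [-3.11, 3.11]. Speed limits (rad/s): [2.57, 2.57, 3.14, 3.14, 3.14, 3.14].

## Interface

Orientations are given as [roll, pitch, yaw] about the fixed x, y, z axes, in that order (R = Rz(yaw) Ry(pitch) Rx(roll)).
In Python, from plant import bot gives the robot as it stands.
- The arm moves only by the tool servo_tool, never from a script. Its argument "deltas" is a list of rows, each a list of 2 entries, a list of its own where there are three numbers: the shift along the tool's x, y, z in m, then the turn, a rotation vector about the tool's x, y, z in degrees. A call has 1 to 20 rows; each row shifts and turns the commanded pose from where the row before left it, along the tool's axes as they then stand; what a row does not reach is not made up. A row lasts 1/8 s, in which the tool goes at most 62.5 mm and 10.7 degrees, less where a joint would pass 70% of its speed; a pose out of reach is approached as far as the arm can. A call with a gripper value outside its range is refused whole. "fingers" is the opening, from 0 (shut) to 1 (fully open), set as the call begins (left out, the last holds). The fingers move at their own pace and stop on an object; the grip force is fixed at half the most. Time passes only in rows, so rows that do not move let the fingers close. It gives the time, the measured TCP pose, the force, the opening and the grip force at its end, in the units of the state.
- bot.get_obs(): the state, without advancing time (a new reading comes with each control period).
- bot.capture(name): name is "scene" or "side" or "wrist"; returns the picture (400x640x3 uint8, red, green, blue); there is no depth.
- bot.camera_model(name): a dict with "mtx" (3x3 intrinsics, pixels), "dist" ([k1, k2, p1, p2, k3] as OpenCV has them; the pictures are not rectified), "xyz" and "rotation" of the camera in the world. Camera axes: x right, y down, z forward; pixel columns grow to the right and rows downward; lengths in mm; the calibration is good to about 2 mm. A picture is of the moment at which its call begins: read the wrist's pose just before it. camera_model takes no time and is no camera call; for the wrist camera it gives the pose at the moment of the call.
- bot.close_job(): hands the job in; it is judged then, once.
The state is a dict: "time": time; "joint_positions": joint angles; "dq": joint speeds; "tau": joint torques, N m; "tool_pos": TCP position; "tcp_rot": TCP orientation; "contact_force": force on the tool from outside, world axes, zero at the start; "moment": the same for the moment, N m; "grip_width": finger opening in mm; "finger_force": force on a finger pad.
Only numpy, scipy, OpenCV 4.12 (cv2) and the standard library are available. Lean on these libraries where they do the work, as an engineer would, in place of code of your own. Each camera call takes 0.05 s, during which the arm holds its last target. There are 200 camera calls.

## Working session

There is one attempt and no reset: what is moved stays moved. The work goes in short steps, Python scripts to look and compute and a tool call to move; the robot and the scene stay as the last step left them, time stands still between calls to the robot, and variables do not carry over. Pictures are saved under pics/ and viewed, at most 10 in all, crops included, and the job is handed in when it is done.

Besides the shell and the picture viewer there is one more tool, called after "Call:" by a JSON object that holds its "name" and its "arguments", one argument or row to a line. servo_tool: Moves the arm, as the interface text tells. Its arguments: {"type":"object","properties":{"deltas":{"type":"array"},"fingers":{"type":"number"}},"required":["deltas"]}

```bash
mkdir -p pics; cat > h.py <<'E'
import numpy as np, cv2
from plant import bot
from scipy.spatial.transform import Rotation as R
def snap(n,f):
    m=bot.camera_model(n); im=bot.capture(n); cv2.imwrite(f'pics/{f}.png',cv2.cvtColor(im,cv2.COLOR_RGB2BGR)); np.savez(f'pics/{f}.npz',K=m['mtx'],d=m['dist'],t=m['xyz'],r=np.array(m['rotation'])); return m
def px(f,uv,z):
    m=np.load(f'pics/{f}.npz'); p=cv2.undistortPoints(np.array([[uv]],float),m['K'],m['d'])[0,0]
    r=m['r']; r=r if r.shape==(3,3) else R.from_euler('xyz',r).as_matrix()
    v=r@[p[0],p[1],1]; return m['t']+v*(z-m['t'][2])/v[2]
E
python3 - <<'E'
from h import *
for n in ('scene','side','wrist'):
    m=snap(n,n+'0'); print(n,m['xyz'],m['rotation'])
o=bot.get_obs(); print(o['time'],o['tool_pos'],o['tcp_rot'],o['contact_force'])
E
```

```text
scene [1727.98021259  180.11811755  910.18970568] [-2.159075    0.01664313  1.72651824]
side [  101.9974829  -1041.85051599   894.67363437] [-2.20656458e+00 -1.97539650e-03 -3.73845402e-01]
wrist [121.11974454 514.88442868 384.36137192] [ 2.89248294e+00 -2.30424120e-04  1.21376096e+00]
0.15 [183.6900368  491.50533149 226.22350931] [-3.14048273e+00 -1.57071665e-04  2.78381924e+00] [-1.08897977 -0.46780312  0.64923113]
```

View pics/scene0.png

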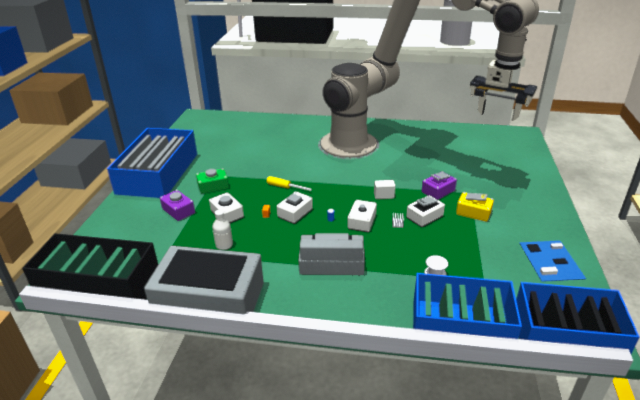

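View pics/side0.png

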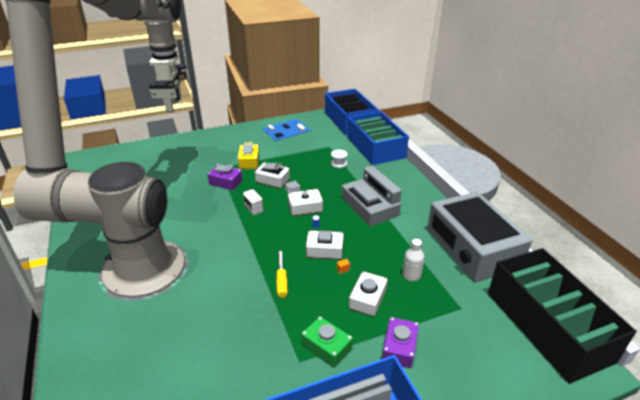

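The scene view, seen from the far side, shows the white boxes as round (226,203), square (295,204), spare (362,210) and power (427,207), with the console bar near (332,243). In the side view they are at round (369,287), square (325,238), spare (305,197), power (272,172) and console (368,198). Next I'll enlarge both for accurate pixel positions.

```bash
python3 - <<'E'
from h import *
a=cv2.imread('pics/scene0.png')[170:280,190:510]; b=cv2.imread('pics/side0.png')[145:325,225:425]
cv2.imwrite('pics/za.png',cv2.resize(a,None,fx=2.5,fy=2.5,interpolation=cv2.INTER_CUBIC))
cv2.imwrite('pics/zb.png',cv2.resize(b,None,fx=3.3,fy=3.3,interpolation=cv2.INTER_CUBIC))
for n,s,d,z in (('round',(226,201),(369,286),60),('square',(295,201),(325,238),60),('spare',(363,209),(305,195),60),('power',(427,203),(271,168),61),('bar',(331,243),(365,195),67)):
    print(n,px('scene0',s,z).round(),px('side0',d,z).round())
E
```

```text
round [ 524. -310.   60.] [ 503. -330.   60.]
square [ 497. -105.   60.] [ 470. -127.   60.]
spare [512.  99.  60.] [488.  81.  60.]
power [458. 282.  61.] [436. 265.  61.]
bar [689.  30.  67.] [652.   6.  67.]
```

View pics/za.png

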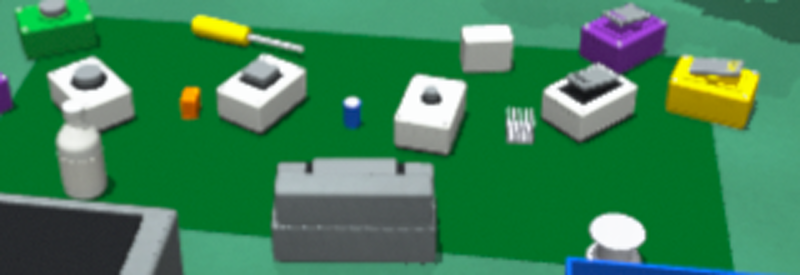

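View pics/zb.png

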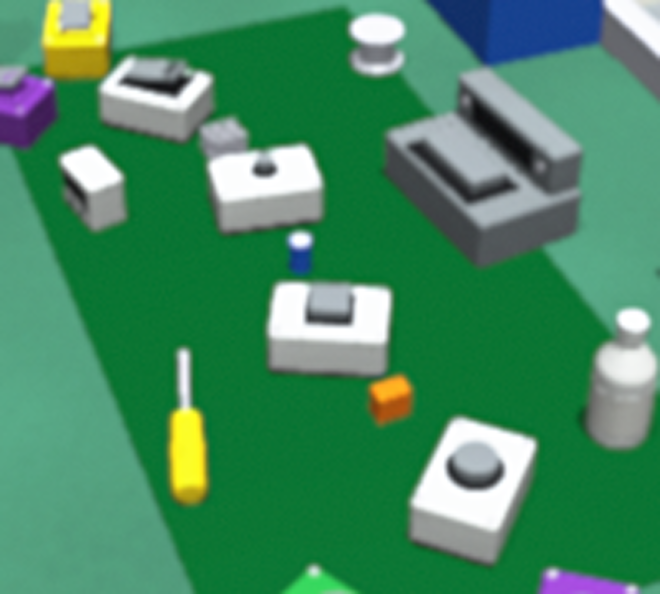

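The crops refine the key tops to scene round (225,199) and square (295,198), and to side round (369,284) and square (325,235), so the two cameras now agree better. Next I'll move above the power box for a close wrist view.

Call:
{"name": "servo_tool", "arguments": {
  "deltas": [
    [[-0.04,-0.015,-0.01],[0,0,0]],
    [[-0.04,-0.015,-0.01],[0,0,0]],
    [[-0.04,-0.015,-0.01],[0,0,0]],
    [[-0.04,-0.015,-0.01],[0,0,0]],
    [[-0.04,-0.015,-0.01],[0,0,0]],
    [[-0.04,-0.015,-0.01],[0,0,0]],
    [[-0.04,-0.015,-0.01],[0,0,0]],
    [[-0.02,0,-0.01],[0,0,0]],
    [[0,0,0],[0,0,0]]
  ],
  "fingers": 0
}}

```text
time: 1.27
tool_pos: [429.1, 287.8, 306.7]
tcp_rot: [3.141, 0.0, 2.782]
contact_force: [0.6, 0.5, -0.3]
grip_width: 6.2
finger_force: 0.0
```

```bash
python3 - <<'E'
from h import *
o=bot.get_obs(); print(o['time'],o['tool_pos'],o['tcp_rot'],o['dq'],o['grip_width'])
snap('wrist','w1')
E
```

```text
1.275 [429.08653278 287.76353771 306.74153254] [3.14115501e+00 3.60384215e-04 2.78157527e+00] [ 0.03692174 -0.00943199  0.04656009  0.01141863 -0.00702621  0.01215279] 6.1669785337252865
```

View pics/w1.png

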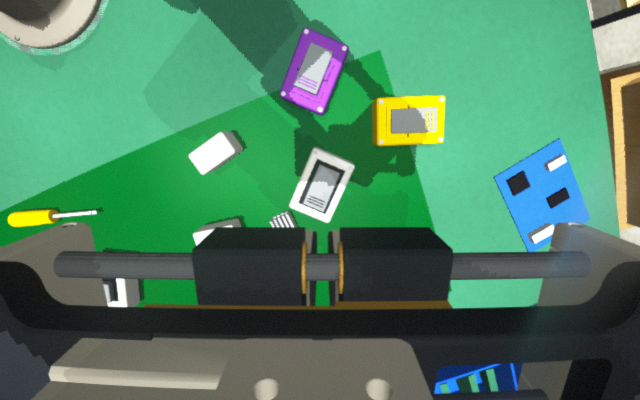

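The wrist view shows the power box at (322,185), its grip lines near (318,205) pointing down-image, away from the robot. I'll measure it by segmentation.

```bash
cat >> h.py <<'E'
def whitebox(f,seed,w=70):
    im=cv2.imread(f'pics/{f}.png'); hsv=cv2.cvtColor(im,cv2.COLOR_BGR2HSV)
    m=((hsv[...,1]<60)&(hsv[...,2]>125)).astype(np.uint8)
    z=np.zeros_like(m); y0,x0=max(0,seed[1]-w),max(0,seed[0]-w); z[y0:seed[1]+w,x0:seed[0]+w]=1; m*=z
    n,l,s,c=cv2.connectedComponentsWithStats(m)
    best=max(range(1,n),key=lambda i:s[i,4]-5*np.hypot(*(c[i]-seed)))
    p=np.argwhere(l==best)[:,::-1].astype(np.float32)
    return cv2.minAreaRect(p),s[best]
E
python3 - <<'E'
from h import *
r,s=whitebox('w1',(322,185),45); print(r,s)
c=cv2.boxPoints(r); P=np.array([px('w1',q,45) for q in c]); print(c.round(1)); print(P.round(1), P.mean(0), np.linalg.norm(np.diff(P,axis=0),axis=1))
for z,uv in ((65,(318,205)),(61,(325,186))): print(px('w1',uv,z))
im=cv2.imread('pics/w1.png')[140:240,270:370]; cv2.imwrite('pics/w1z.png',cv2.resize(im,None,fx=6,fy=6,interpolation=cv2.INTER_CUBIC))
E
```

```text
((321.4827880859375, 185.20692443847656), (46.219871520996094, 65.91584014892578), 23.198591232299805) [ 289  148   66   75 2564]
[[287.3 206.4]
 [313.2 145.8]
 [355.7 164. ]
 [329.7 224.6]]
[[452.8 224.7  45. ]
 [384.1 292.2  45. ]
 [429.2 339.8  45. ]
 [501.4 273.7  45. ]] [441.87192417 282.6139884   45.        ] [96.30756463 65.61436034 97.84546346]
[462.00268704 270.06418798  65.        ]
[440.77793192 288.51824881  61.        ]
```

View pics/w1z.png

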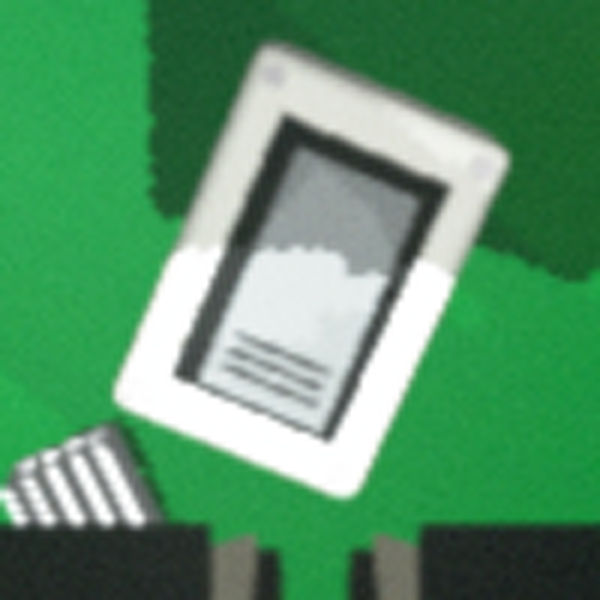

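The measured case is 96 x 66 mm, which matches. The box centre is (442,283), its x axis is at -0.77 rad, and I'll press at (457,268).

Call:
{"name": "servo_tool", "arguments": {
  "deltas": [
    [[-0.011,-0.003,0.04],[0,0,0]],
    [[-0.011,-0.003,0.05],[0,0,0]],
    [[-0.011,-0.003,0.05],[0,0,0]],
    [[0,0,0.05],[0,0,0]],
    [[0,0,0.03],[0,0,0]],
    [[0,0,0.01],[0,0,0]],
    [[0,0,0],[0,0,0]]
  ],
  "fingers": 0
}}

```text
time: 2.2
tool_pos: [455.3, 268.9, 76.8]
tcp_rot: [-3.141, -0.0, 2.785]
contact_force: [0.5, -0.1, 0.5]
grip_width: 0.5
finger_force: 0.0
```

```bash
python3 - <<'E'
from h import *
o=bot.get_obs(); print(o['time'],o['tool_pos'],o['contact_force'],o['grip_width'])
E
```

```text
2.2 [455.26834262 268.89896422  76.80987212] [ 0.50364759 -0.08462209  0.48056118] 0.5433219167812685
```

Call:
{"name": "servo_tool", "arguments": {
  "deltas": [
    [[0,0,0.005],[0,0,0]],
    [[0,0,0.004],[0,0,0]],
    [[0,0,0.003],[0,0,0]],
    [[0,0,0.002],[0,0,0]],
    [[0,0,0.002],[0,0,0]],
    [[0,0,0.002],[0,0,0]],
    [[0,0,0.001],[0,0,0]],
    [[0,0,0],[0,0,0]]
  ]
}}

```text
time: 3.2
tool_pos: [457.0, 268.0, 58.8]
tcp_rot: [3.141, 0.002, 2.784]
contact_force: [1.9, -4.7, 9.9]
grip_width: 0.5
finger_force: 4.6
```

Call:
{"name": "servo_tool", "arguments": {
  "deltas": [
    [[0,0,0.001],[0,0,0]],
    [[0,0,0.0005],[0,0,0]],
    [[0,0,0],[0,0,0]]
  ]
}}

```text
time: 3.58
tool_pos: [457.1, 268.0, 58.4]
tcp_rot: [3.14, 0.003, 2.784]
contact_force: [-1.5, -7.0, 19.0]
grip_width: 0.5
finger_force: 9.4
```

The force climbs steeply (19 N for 0.4 mm), so the rocker is on its end stop. I'll lift off and take a check picture.

Call:
{"name": "servo_tool", "arguments": {
  "deltas": [
    [[0,0,-0.01],[0,0,0]],
    [[0,0,-0.04],[0,0,0]],
    [[-0.01,0,-0.05],[0,0,0]],
    [[-0.01,0,-0.05],[0,0,0]],
    [[-0.01,0,-0.03],[0,0,0]],
    [[-0.01,0,0],[0,0,0]],
    [[0,0,0],[0,0,0]]
  ]
}}

```text
time: 4.45
tool_pos: [493.0, 254.0, 234.8]
tcp_rot: [-3.14, -0.002, 2.783]
contact_force: [0.2, 0.2, -0.5]
grip_width: 0.6
finger_force: 0.0
```

```bash
python3 - <<'E'
from h import *
o=bot.get_obs(); print(o['time'],o['tool_pos'])
m=snap('wrist','w2')
r,s=whitebox('w2',(322,130),70); print(r,s)
c=cv2.boxPoints(r); P=np.array([px('w2',q,45) for q in c]); print(P.round(1), P.mean(0))
im=cv2.imread('pics/w2.png'); cv2.imwrite('pics/w2z.png',cv2.resize(im[0:240,100:420],None,fx=2.5,fy=2.5,interpolation=cv2.INTER_CUBIC))
E
```

```text
4.45 [493.00930566 254.0045074  234.81510696]
((328.8866271972656, 136.5051727294922), (57.874732971191406, 83.86759948730469), 23.96249008178711) [ 289   88   82   97 2483]
[[451.6 223.5  45. ]
 [385.5 291.3  45. ]
 [430.2 338.8  45. ]
 [500.1 272.4  45. ]] [441.85958777 281.49663388  45.        ]
```

View pics/w2z.png

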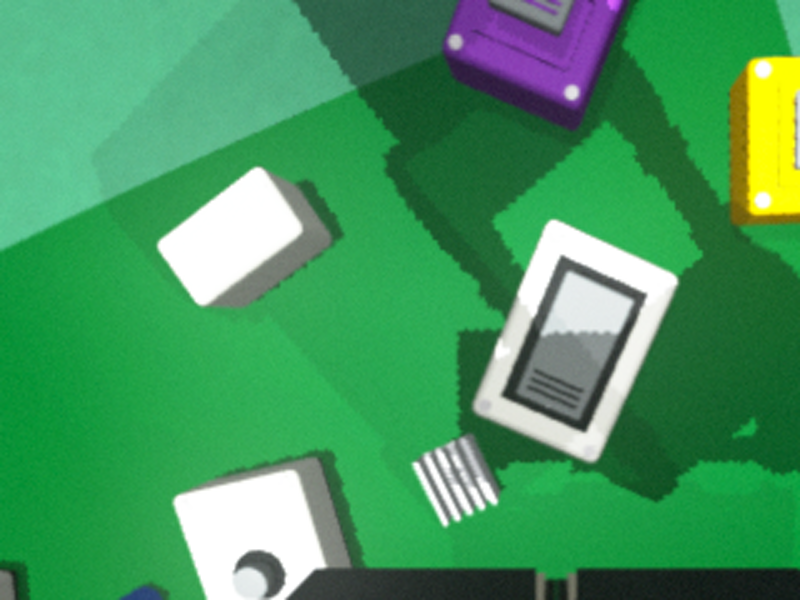

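The rocker is over, with the paddle's grip-line end at crop (555,390) now low, and the box hasn't moved. Next I'll go above the round and square boxes.

Call:
{"name": "servo_tool", "arguments": {
  "deltas": [
    [[-0.022,-0.043,-0.007],[0,0,0]],
    [[-0.022,-0.043,-0.007],[0,0,0]],
    [[-0.022,-0.043,-0.007],[0,0,0]],
    [[-0.022,-0.043,-0.007],[0,0,0]],
    [[-0.022,-0.043,-0.007],[0,0,0]],
    [[-0.022,-0.043,-0.007],[0,0,0]],
    [[-0.022,-0.043,-0.007],[0,0,0]],
    [[-0.022,-0.043,-0.007],[0,0,0]],
    [[-0.022,-0.043,-0.007],[0,0,0]],
    [[-0.022,-0.043,-0.007],[0,0,0]],
    [[0,0,0],[0,0,0]],
    [[0,0,0],[0,0,0]]
  ]
}}

```text
time: 6.0
tool_pos: [548.3, -224.6, 304.7]
tcp_rot: [3.14, -0.003, 2.784]
contact_force: [-0.0, -0.4, -0.0]
grip_width: 0.1
finger_force: 0.0
```

```bash
python3 - <<'E'
from h import *
o=bot.get_obs(); print(o['time'],o['tool_pos'],o['joint_positions'])
m=snap('wrist','w3')
E
```

```text
6.0 [ 548.31060558 -224.59876551  304.66707399] [-5.18425313e-01  4.29820622e-01  1.17744561e+00  6.55583469e-04
  1.53758059e+00 -1.73138916e+00]
```

View pics/w3.png

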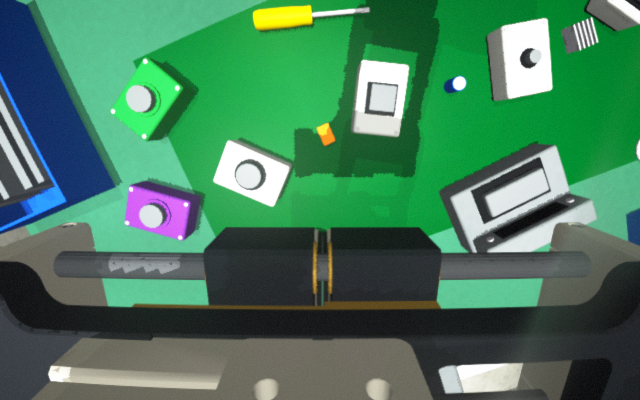

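This one view shows everything: round key (249,174), square key (381,98), bar centre (517,189), small key (532,57), which I avoid.

```bash
python3 - <<'E'
from h import *
for n,uv,z in (('round',(249,174),60),('square',(381,98),60),('small',(532,57),60),('bar',(517,189),67)):
    print(n,px('w3',uv,z).round(1))
for uv in ((481,196),(545,160),(553,184),(487,219)): print('bar corner',px('w3',uv,67).round(1))
im=cv2.imread('pics/w3.png')
t=[cv2.resize(im[v-35:v+35,u-35:u+35],(260,260),interpolation=cv2.INTER_CUBIC) for u,v in ((249,174),(381,98),(517,189))]
for q in t: cv2.drawMarker(q,(130,130),(0,0,255),0,14)
cv2.imwrite('pics/t3.png',np.hstack(t))
E
```

```text
round [ 506.4 -315.8   60. ]
square [ 474.9 -114.1   60. ]
small [492.2  90.7  60. ]
bar [655.9  29.1  67. ]
bar corner [647.5 -22.6  67. ]
bar corner [629.5  76.   67. ]
bar corner [667.5  81.4  67. ]
bar corner [683.9 -21.7  67. ]
```

View pics/t3.png

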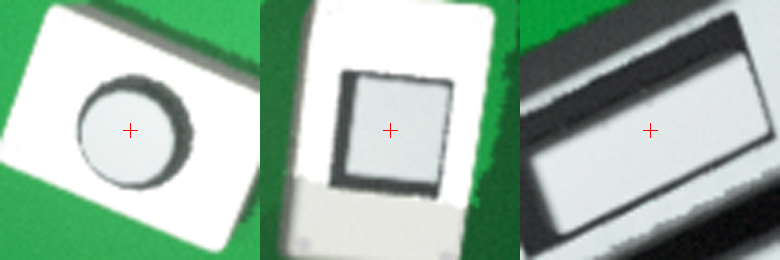

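The refined targets are round (508,-318), square (475,-110) and bar (661,27).

Call:
{"name": "servo_tool", "arguments": {
  "deltas": [
    [[0.001,-0.025,0.03],[0,0,0]],
    [[0.001,-0.025,0.04],[0,0,0]],
    [[0.001,-0.025,0.05],[0,0,0]],
    [[0.002,-0.026,0.05],[0,0,0]],
    [[0,0,0.04],[0,0,0]],
    [[0,0,0.02],[0,0,0]],
    [[0,0,0],[0,0,0]],
    [[0,0,0],[0,0,0]]
  ]
}}

```text
time: 7.05
tool_pos: [509.5, -317.8, 77.3]
tcp_rot: [-3.141, 0.001, 2.785]
contact_force: [0.4, 1.5, 0.5]
grip_width: 0.6
finger_force: 0.0
```

Call:
{"name": "servo_tool", "arguments": {
  "deltas": [
    [[0,0,0.008],[0,0,0]],
    [[0,0,0.006],[0,0,0]],
    [[0,0,0.003],[0,0,0]],
    [[0,0,0.002],[0,0,0]],
    [[0,0,0.002],[0,0,0]],
    [[0,0,0.001],[0,0,0]],
    [[0,0,0],[0,0,0]]
  ]
}}

```text
time: 7.92
tool_pos: [508.6, -318.1, 54.4]
tcp_rot: [3.141, -0.0, 2.784]
contact_force: [-2.1, 2.1, 5.0]
grip_width: 0.7
finger_force: 2.4
```

Call:
{"name": "servo_tool", "arguments": {
  "deltas": [
    [[0,0,0.001],[0,0,0]],
    [[0,0,0.0005],[0,0,0]],
    [[0,0,0],[0,0,0]],
    [[0,0,0],[0,0,0]]
  ]
}}

```text
time: 8.43
tool_pos: [508.7, -318.1, 54.1]
tcp_rot: [-3.142, 0.0, 2.784]
contact_force: [-4.8, 4.1, 13.8]
grip_width: 0.6
finger_force: 6.7
```

The round key hit its stop at 54.1 mm with 13.8 N. Now I'll lift and go to the square key.

Call:
{"name": "servo_tool", "arguments": {
  "deltas": [
    [[0,0,-0.01],[0,0,0]],
    [[0,0,-0.04],[0,0,0]],
    [[0.02,0.036,-0.01],[0,0,0]],
    [[0.021,0.036,0],[0,0,0]],
    [[0.021,0.036,0],[0,0,0]],
    [[0.021,0.037,0],[0,0,0]],
    [[0.021,0.037,0],[0,0,0]],
    [[0,0,0.01],[0,0,0]],
    [[0,0,0.03],[0,0,0]],
    [[0,0,0],[0,0,0]],
    [[0,0,0],[0,0,0]]
  ]
}}

```text
time: 9.8
tool_pos: [475.6, -112.3, 73.1]
tcp_rot: [-3.141, 0.001, 2.783]
contact_force: [0.3, 0.1, -0.2]
grip_width: 0.4
finger_force: 0.0
```

Call:
{"name": "servo_tool", "arguments": {
  "deltas": [
    [[0,0.001,0.006],[0,0,0]],
    [[0,0,0.005],[0,0,0]],
    [[0,0,0.003],[0,0,0]],
    [[0,0,0.002],[0,0,0]],
    [[0,0,0.002],[0,0,0]],
    [[0,0,0.002],[0,0,0]],
    [[0,0,0],[0,0,0]],
    [[0,0,0],[0,0,0]]
  ]
}}

```text
time: 10.8
tool_pos: [475.5, -110.6, 54.0]
tcp_rot: [-3.141, 0.001, 2.784]
contact_force: [-5.0, 0.1, 16.8]
grip_width: 0.4
finger_force: 8.2
```

The square key is fully down (54.0 mm, 16.8 N). Next is the bar.

Call:
{"name": "servo_tool", "arguments": {
  "deltas": [
    [[0,0,-0.01],[0,0,0]],
    [[0,0,-0.04],[0,0,0]],
    [[-0.01,0.014,-0.03],[0,0,0]],
    [[-0.023,0.036,0],[0,0,0]],
    [[-0.023,0.036,0],[0,0,0]],
    [[-0.023,0.036,0],[0,0,0]],
    [[-0.023,0.036,0],[0,0,0]],
    [[-0.023,0.036,0],[0,0,0]],
    [[0,0,0.02],[0,0,0]],
    [[0,0,0.03],[0,0,0]],
    [[0,0,0],[0,0,0]],
    [[0,0,0],[0,0,0]]
  ]
}}

```text
time: 12.3
tool_pos: [660.9, 27.4, 83.6]
tcp_rot: [3.141, 0.001, 2.784]
contact_force: [0.3, -0.5, 0.7]
grip_width: 0.3
finger_force: 0.0
```

```bash
python3 - <<'E'
from h import *
o=bot.get_obs(); print(o['time'],o['tool_pos'])
snap('side','s4'); snap('wrist','w4')
a=cv2.imread('pics/s4.png')[145:325,225:425]
cv2.imwrite('pics/s4z.png',cv2.resize(a,None,fx=3.3,fy=3.3,interpolation=cv2.INTER_CUBIC))
E
```

```text
12.3 [660.91068668  27.42375887  83.63589306]
```

View pics/s4z.png

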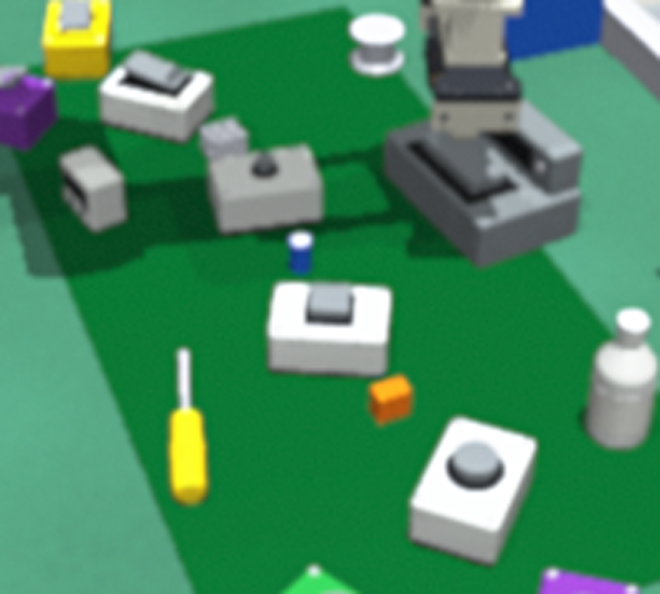

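Nothing has moved, the rocker (160,72) is tilted over, the keys are back up, and the fingers hang over the bar. Now I'll press it.

Call:
{"name": "servo_tool", "arguments": {
  "deltas": [
    [[0,0,0.008],[0,0,0]],
    [[0,0,0.006],[0,0,0]],
    [[0,0,0.003],[0,0,0]],
    [[0,0,0.003],[0,0,0]],
    [[0,0,0.002],[0,0,0]],
    [[0,0,0.002],[0,0,0]],
    [[0,0,0.001],[0,0,0]],
    [[0,0,0],[0,0,0]],
    [[0,0,0],[0,0,0]]
  ]
}}

```text
time: 13.52
tool_pos: [660.3, 27.5, 60.1]
tcp_rot: [3.142, 0.001, 2.784]
contact_force: [-7.6, -0.7, 16.5]
grip_width: 0.5
finger_force: 8.2
```

The bar is at its stop (60.1 mm, 16.5 N). I'll lift clear.

Call:
{"name": "servo_tool", "arguments": {
  "deltas": [
    [[0,0,-0.01],[0,0,0]],
    [[0,0,-0.04],[0,0,0]],
    [[0,0,-0.05],[0,0,0]],
    [[0,0,-0.04],[0,0,0]],
    [[0,0,0],[0,0,0]],
    [[0,0,0],[0,0,0]],
    [[0,0,0],[0,0,0]]
  ]
}}

```text
time: 14.4
tool_pos: [659.7, 27.5, 195.9]
tcp_rot: [-3.141, -0.003, 2.784]
contact_force: [0.2, -0.2, -0.0]
grip_width: 0.1
finger_force: 0.0
```

```bash
python3 - <<'E'
from h import *
o=bot.get_obs(); print(o['time'],o['tool_pos'],o['contact_force'])
print(bot.close_job())
E
```

```text
14.4 [659.74096103  27.51629461 195.86077512] [ 0.21605003 -0.20164426 -0.00706073]
the job is handed in; nothing more can be done
None
```

I pressed the rocker, round key, square key and push bar to their end stops in that order, then lifted clear and handed the job in at 14.4 s; a picture just before the bar press showed nothing moved, I took none after it, and no verdict came back.

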